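# Kit fresh 3D prints from the build plate

## Task

Make up two kits from the parts on the gold build plate: the black gear, the orange roller and the white bracket go in the blue tray, and the white gear and the orange bracket in the green tray. Give each part a pocket of its own, any pocket of its tray, standing upright as it does now and flat on the pocket floor. Leave the spare black roller and the failed black print standing where they are.

Things in the scene. Friction and masses are not known exactly. Their poses are not given: they have to be found in the camera images.
- black_gear: Black. 3D-printed loose part, standing on the gold build plate. Origin: centre of its underside; z up. A toothed disc 52 mm across and 12 mm thick with a round hub 24 mm in diameter rising from its middle to 40 mm above the underside; grip it by the hub. About 35 g.
- white_gear: White. 3D-printed loose part, standing on the gold build plate. Origin: centre of its underside; z up. A toothed disc 52 mm across and 12 mm thick with a round hub 24 mm in diameter rising from its middle to 40 mm above the underside; grip it by the hub. About 35 g.
- orange_roller: Orange. 3D-printed loose part, standing on the gold build plate. Origin: centre of its underside; z up. A short round roller standing on end, 40 mm in diameter and 42 mm tall with a narrower waist 33 mm in diameter between 8 and 30 mm; grip it by the top rim. About 40 g.
- black_roller: Black, the spare. 3D-printed loose part, standing on the gold build plate. Origin: centre of its underside; z up. A short round roller standing on end, 40 mm in diameter and 42 mm tall with a narrower waist 33 mm in diameter between 8 and 30 mm; grip it by the top rim. About 40 g.
- white_bracket: White. 3D-printed loose L-bracket, standing on the gold build plate, 35 g. Origin: centre of its underside; z up. Foot 36 mm (x) by 44 mm (y), 8 mm thick; at its -x edge an upright wall 9 mm thick (x -18 to -9 mm), 44 mm wide along y, rises to 44 mm. A 6 mm wide rib on the foot (x up to 0) is 15 mm high. Grip the upper wall across its 9 mm, 13.5 mm to -x of the origin.
- orange_bracket: Orange. 3D-printed loose L-bracket, standing on the gold build plate, 35 g. Origin: centre of its underside; z up. Foot 36 mm (x) by 44 mm (y), 8 mm thick; at its -x edge an upright wall 9 mm thick (x -18 to -9 mm), 44 mm wide along y, rises to 44 mm. A 6 mm wide rib on the foot (x up to 0) is 15 mm high. Grip the upper wall across its 9 mm, 13.5 mm to -x of the origin.
- blue_tray: Blue kitting tray fixed to the table, 220 mm long (its x), 76 mm wide (its y), 14 mm high. Origin: centre of its underside; z up. Three equal open pockets in a row along x, about 68 mm square, centred at x = -72, 0 and +72 mm; walls and dividers are 4 mm thick (the two dividers 1.5 mm lower than the rim); the pocket floor is 4 mm above the underside.
- green_tray: Green kitting tray fixed to the table, 220 mm long (its x), 76 mm wide (its y), 14 mm high. Origin: centre of its underside; z up. Three equal open pockets in a row along x, about 68 mm square, centred at x = -72, 0 and +72 mm; walls and dividers are 4 mm thick (the two dividers 1.5 mm lower than the rim); the pocket floor is 4 mm above the underside.
- failed_print: A loose, rough lump of glossy black plastic, about 55 mm across and 60 mm tall, standing on the gold build plate among the parts (the plate is 256 mm square and 4 mm thick). Origin: centre of its underside.
Mind the look-alikes: they are no part of the job. What is shaped like the orange_bracket but pink is not meant. What is shaped like the black_gear but pink is not meant.

How it is judged (in metres and radians):
At the end, for the whole second after the job is handed in: Each named part stands in its own tray, underside at most 9 mm above the tray's underside and within 0.1 rad of upright, released and at rest; the black roller and the failed print still stand, within 30 mm of where they began (x of black_gear in the frame of blue_tray between -0.105 and 0.105 m and y of black_gear in the frame of blue_tray between -0.033 and 0.033 m and z of each of black_gear, orange_roller, white_bracket in the frame of blue_tray below 0.009 m and angle between each of black_gear, orange_roller, white_bracket, white_gear, orange_bracket, black_roller, failed_print's own z axis and vertical below 0.1 rad and linear speed of each of black_gear, orange_roller, white_bracket, white_gear, orange_bracket below 0.02 m/s and contact force between each of black_gear, orange_roller, white_bracket, white_gear, orange_bracket and the fingers below 0.05 N and x of orange_roller in the frame of blue_tray between -0.105 and 0.105 m and y of orange_roller in the frame of blue_tray between -0.033 and 0.033 m and x of white_bracket in the frame of blue_tray between -0.105 and 0.105 m and y of white_bracket in the frame of blue_tray between -0.033 and 0.033 m and x of white_gear in the frame of green_tray between -0.105 and 0.105 m and y of white_gear in the frame of green_tray between -0.033 and 0.033 m and z of each of white_gear, orange_bracket in the frame of green_tray below 0.009 m and x of orange_bracket in the frame of green_tray between -0.105 and 0.105 m and y of orange_bracket in the frame of green_tray between -0.033 and 0.033 m and distance of each of black_roller, failed_print from where it was at the start of the episode below 0.03 m); the robot touches nothing.
It fails at once if the spare black roller is shifted by more than 30 mm or tipped over (distance of black_roller from where it was at the start of the episode above 0.03 m or angle between black_roller's own z axis and vertical above 0.6 rad).
It fails at once if the failed print is shifted by more than 30 mm or tipped over (distance of failed_print from where it was at the start of the episode above 0.03 m or angle between failed_print's own z axis and vertical above 0.6 rad).
It also fails if it takes over 128 s, if anything falls off the work surface, if the arm or the gripper's body presses on something with over 40 N, if the wrist force passes 120 N, or if a joint passes its speed limit or range.

## Robot

A 6-joint arm with a two-finger parallel gripper is mounted at the origin on the work surface. World frame = base frame: x ahead of the robot, y to its left, z up, the work surface at z = 0. Lengths are in mm, angles in degrees, forces in N, time in s.
With the tool pointing down it reaches from about 425 to 1125 mm from the base axis. Payload 14.9 kg.
Tool frame: the origin (TCP) lies at the centre of the arm's flange, where the gripper is bolted on; the fingertips stand 191 mm ahead of it and the grasp point (between the pads) lies 172 mm ahead of it; z points along the fingers, y is the direction in which the jaws open and shut (so a half turn about z gives the same grasp; the last joint's range is limited). The gripper opens to 91 mm and grips with 3 to 60 N. Pads are 32 mm wide; open, the fingers measure 118 mm over their backs; the gripper's body (76 mm by 178 mm) begins 60 mm behind the grasp point.
Start: joints at [75.327, 21.709, 99.362, -0, 58.929, -1.908], TCP at [154.68, 682.711, 404.732] pointing down, gripper open.
Joint ranges: [-158.91, 158.91], [-42.39, 125.64], [0.06, 152.35], [-60.88, 240.88], [17.5, 164.5], [-176.32, 176.32]. Speed limits (degrees/s): [108.29, 108.29, 136.94, 180, 180, 180].

## Interface

Orientations are given as [roll, pitch, yaw] about the fixed x, y, z axes, in that order (R = Rz(yaw) Ry(pitch) Rx(roll)).
In Python, from bench import env gives the robot as it stands.
- The arm moves only by the shell command python3 -m jog 'ROWS'. ROWS is text: rows parted by semicolons, each of 7 numbers parted by spaces: the shift along the tool's x, y, z in cm, then the turn, a rotation vector about the tool's x, y, z in degrees, then the opening, from 0 (shut) to 1 (fully open). In form: tx ty tz wx wy wz hand; .... A call has 1 to 12 rows; each row is the pose to reach, as a shift and turn from the pose commanded when the call began, along the tool's axes at that moment; what a row does not reach only later rows make up. A row lasts 1/12 s, in which the tool goes at most 41.7 mm and 7.16 degrees, less where a joint would pass 70% of its speed; a pose out of reach is approached as far as the arm can. A call with a gripper value outside its range is refused whole. The fingers move at their own pace and stop on an object; the grip force is fixed at half the most. Time passes only in rows, so rows that repeat a pose let the fingers close. It gives the time, the measured TCP pose, the force and the opening at its end, in the units of the state.
- env.observe(): the state, without advancing time (a new reading comes with each control period).
- env.capture(name): name is "scene" or "top"; returns a dict with "frame" (480x640x3 uint8, blue, green, red), "z_map" (480x640 float32, mm along the optical axis (not along the pixel's ray), 0 where there is no reading), "fx", "fy", "cx", "cy" (pixels), "world_from_camera" (4x4, takes a point from camera to world coordinates). Camera axes: x right, y up, looking along -z (the intrinsics and any distortion apply to the point x, -y, -z); pixel columns grow to the right and rows downward; lengths in mm; the calibration is good to about 2 mm. A picture is of the moment at which its call begins.
- env.job_done(): hands the job in, once; it reports no verdict.
The state is a dict: "t": time; "joint_positions": joint angles; "qvel": joint speeds; "effort": joint torques, N m; "tool_pos": TCP position; "tcp_rot": TCP orientation; "ft_force": force on the tool from outside, world axes, zero at the start; "wrist_torque": the same for the moment, N m; "grip_width": finger opening in mm.
Only numpy, scipy, OpenCV 4.12 (cv2) and the standard library are available. Lean on these libraries where they do the work, as an engineer would, in place of code of your own. Each camera call takes 0.05 s, during which the arm holds its last target.

## Working session

There is one attempt and no reset: what is moved stays moved. The work goes in short steps, Python scripts to look and compute and a shell command to move; the robot and the scene stay as the last step left them, time stands still between calls to the robot, and variables do not carry over. Pictures are saved under pics/ and viewed, and the job is handed in when it is done.

```bash
mkdir -p pics; ls
python3 - <<'E'
from bench import env
import cv2,numpy as np
print(env.observe())
for n in("scene","top"):
    c=env.capture(n); cv2.imwrite(f"pics/{n}0.png",c["frame"]); np.savez(f"{n}0.npz",**c)
    print(n,c["fx"],c["fy"],c["cx"],c["cy"],np.round(c["world_from_camera"],3).tolist(),[k for k in c])
E
```

```text
pics
{'t': 0.0, 'joint_positions': array([ 7.53263988e+01,  2.17389034e+01,  9.93952337e+01, -1.81532252e-03,
        5.89262705e+01, -1.90694204e+00]), 'qvel': array([-0.04207492,  0.02191362,  0.07172347,  0.01634226,  0.0415412 ,
        0.02445017]), 'effort': array([ 3.41782776e-03, -7.63702297e+01, -4.34392977e+01,  6.51039742e-02,
        4.22240084e-02, -7.85387192e-05]), 'tool_pos': array([154.63615146, 682.51933878, 404.08664206]), 'tcp_rot': array([-1.79939574e+02, -4.57158712e-04,  1.67234278e+02]), 'ft_force': array([-0.40060864, -0.53354786, -0.03809372]), 'wrist_torque': array([-0.01106881, -0.00011626, -0.01577621]), 'grip_width': 91.05210674507175}
scene 605.0163747115391 605.0163747115391 328.8885050771704 243.1984771247818 [[-0.804, -0.303, 0.512, 1022.694], [0.595, -0.418, 0.687, 684.025], [0.006, 0.857, 0.516, 562.215], [0.0, 0.0, 0.0, 1.0]] ['frame', 'z_map', 'fx', 'fy', 'cx', 'cy', 'world_from_camera']
top 568.4557893753865 568.4557893753865 310.9312759623047 242.38878637025735 [[-0.017, 0.993, -0.114, 370.007], [-1.0, -0.016, 0.011, -5.588], [0.009, 0.114, 0.993, 1166.954], [0.0, 0.0, 0.0, 1.0]] ['frame', 'z_map', 'fx', 'fy', 'cx', 'cy', 'world_from_camera']
```

View pics/scene0.png

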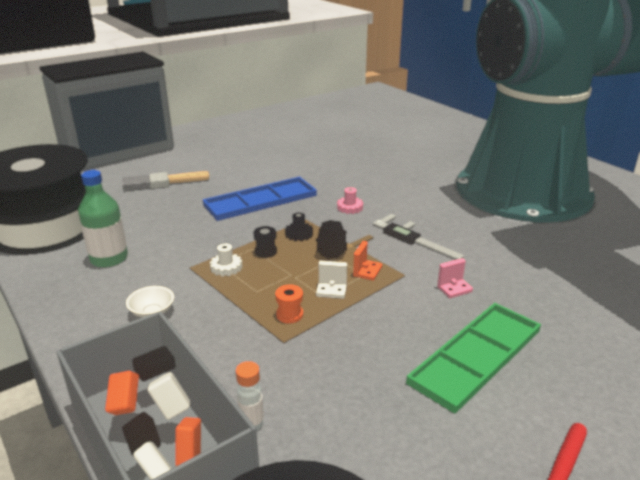

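View pics/top0.png

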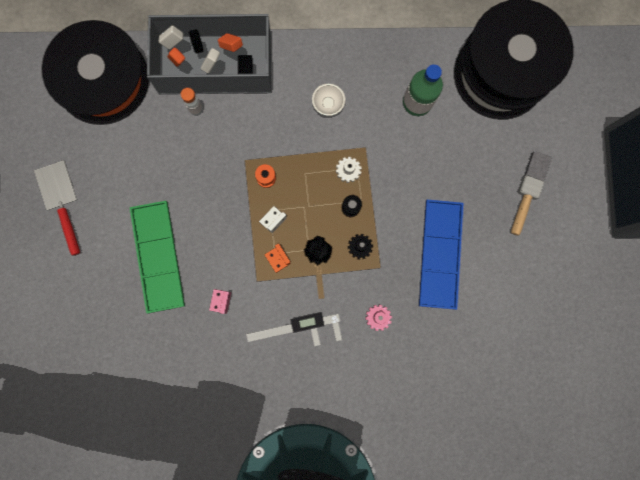

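```bash
cat > h.py <<'E'
import numpy as np,cv2
def cloud(c):
    z=c["z_map"].astype(float);h,w=z.shape;u,v=np.meshgrid(np.arange(w),np.arange(h))
    x=(u-c["cx"])/c["fx"]*z;y=-(v-c["cy"])/c["fy"]*z
    P=np.stack([x,y,-z,np.ones_like(z)],-1)@np.array(c["world_from_camera"]).T
    P=P[...,:3];P[z<=0]=np.nan
    return P
E
python3 - <<'E'
from h import *
c=np.load("top0.npz");P=cloud(c);f=c["frame"]
# local table/plate height check
for (u,v) in [(330,390),(200,200),(400,350),(500,300),(255,200),(330,230),(310,160),(370,265),(145,220),(150,250),(430,220),(440,280)]:
    print(u,v,np.round(P[v-1:v+2,u-1:u+2].reshape(-1,3).mean(0),1))
# ortho zoom of color
a=cv2.resize(f[140:290,235:385],(600,600),interpolation=cv2.INTER_CUBIC)
cv2.imwrite("pics/zoom0.png",a)
H=P[140:290,235:385,2]; print(np.isnan(H).mean())
H=np.nan_to_num(H);cv2.imwrite("pics/hz0.png",cv2.applyColorMap(cv2.resize(np.clip(H*3.5,0,255).astype(np.uint8),(600,600),interpolation=cv2.INTER_NEAREST),cv2.COLORMAP_JET))
E
```

```text
330 390 [204.9 -51.8  -0. ]
200 200 [ 5.962e+02  2.108e+02 -2.000e-01]
400 350 [ 2.815e+02 -1.952e+02  1.000e-01]
500 300 [ 378.8 -403.3    1.8]
255 200 [593.6  96.    4.3]
330 230 [528.3 -58.3   4.6]
310 160 [nan nan nan]
370 265 [ 454.7 -139.     3.6]
145 220 [555.3 323.3   3.1]
150 250 [492.9 312.    3.1]
430 220 [nan nan nan]
440 280 [ 421.6 -281.6    3.6]
0.003911111111111111
```

View pics/zoom0.png

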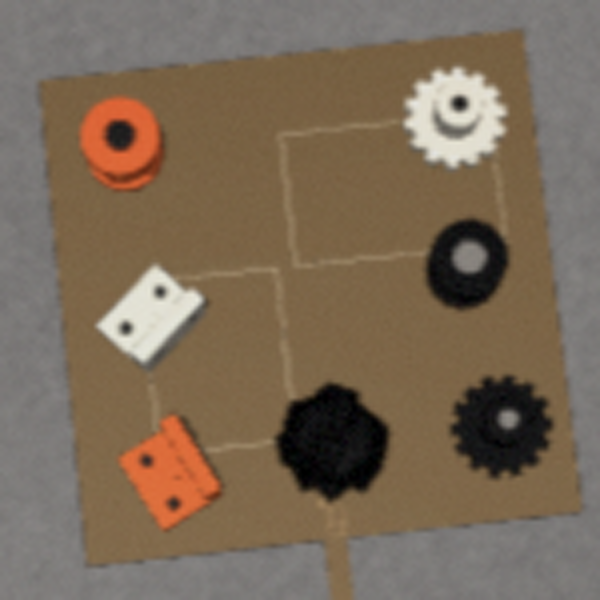

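View pics/hz0.png

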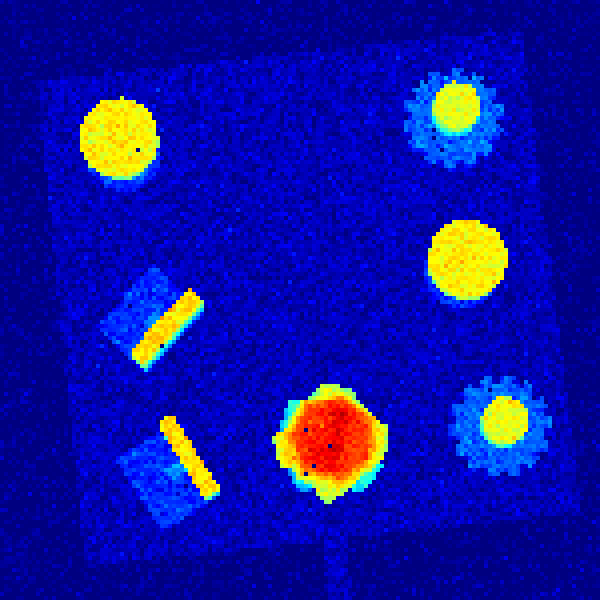

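Run:
```python
from h import *
c=np.load("top0.npz");P=cloud(c);f=c["frame"]
def comp(box,zlo,zhi,col=None):
    u0,u1,v0,v1=box;m=np.zeros(f.shape[:2],bool);m[v0:v1,u0:u1]=True
    m&=(P[...,2]>zlo)&(P[...,2]<zhi)
    return P[m]
def z(x,y): return 235+x/4,140+y/4
B={"or":(70,170,90,200),"br":(420,515,210,315),"wg":(430,485,75,145),"bg":(475,535,385,455),"wb":(95,210,260,375),"ob":(115,225,410,535),"fp":(270,395,380,505)}
for k,b in B.items():
    bb=[int(235+b[0]/4),int(235+b[1]/4),int(140+b[2]/4),int(140+b[3]/4)]
    Q=comp(bb,38,80)
    xy=Q[:,:2].astype(np.float32)
    r=cv2.minAreaRect(xy)
    print(k,len(Q),"mean",np.round(Q.mean(0),1),"circ",np.round(cv2.minEnclosingCircle(xy)[0],1),round(cv2.minEnclosingCircle(xy)[1],1),"rect",np.round(r[0],1),np.round(r[1],1),round(r[2],1))
    if k in("wb","ob"):
        F=comp(bb,7,16)[:,:2].astype(np.float32)
        A=np.vstack([xy,F]);r=cv2.minAreaRect(A);print("  full",np.round(r[0],1),np.round(r[1],1),round(r[2],1),"foot mean",np.round(F.mean(0),1))
hsv=cv2.cvtColor(f,cv2.COLOR_BGR2HSV)
for k,lo,hi,b in(("green",(45,100,40),(85,255,255),(120,200,190,330)),("blue",(105,100,40),(130,255,255),(410,475,190,320))):
    m=cv2.inRange(hsv,lo,hi)>0;mm=np.zeros_like(m);mm[b[2]:b[3],b[0]:b[1]]=1;m&=mm&~np.isnan(P[...,2])
    # project pixel rays: use all points
    for t in(0,9.5):
        Q=P[m&(P[...,2]>t)];r=cv2.minAreaRect(Q[:,:2].astype(np.float32));print(k,len(Q),np.round(r[0],1),np.round(r[1],1),round(r[2],1),np.round(np.median(Q[:,2]),1))
```

```text
or 310 mean [638.4  73.4  45.9] circ [639.4  73.6] 20.5 rect [639.1  73.8] [39.3 38.8] 24.2
br 317 mean [ 573.8 -100.2   45.9] circ [ 574.4 -100.6] 19.9 rect [ 574.  -100.7] [38.5 38.3] 88.7
wg 112 mean [652.9 -97.1  43.6] circ [653.7 -97.5] 12.2 rect [652.9 -96.8] [22.3 22.8] 86.6
bg 110 mean [ 492.6 -117.3   44.2] circ [ 492.8 -117.6] 11.7 rect [ 492.8 -117.4] [21.1 22.9] 43.9
wb 113 mean [541.7  50.5  47.4] circ [541.3  50.1] 22.1 rect [541.9  50.7] [ 9.5 43.9] 45.8
  full [552.6  60.6] [56.6 56.4] 3.0 foot mean [555.5  64.7]
ob 102 mean [476.8  40.1  47.7] circ [478.4  38.7] 22.1 rect [477.2  40.5] [44.1  8.9] 31.7
  full [474.   52.5] [55.3 61.7] 89.3 foot mean [468.7  55.7]
fp 526 mean [482.1 -30.4  54.8] circ [482.9 -31.1] 29.2 rect [483.1 -30.3] [48.3 49.7] 47.1
green 3960 [479.7 297. ] [220.3  76.6] 10.0 5.0
green 745 [479.6 296.9] [220.   76.3] 10.0 13.4
blue 3916 [ 476.3 -285.4] [ 81.4 222.9] 83.8 5.0
blue 786 [ 475.3 -283.5] [ 77.9 220.3] 83.9 13.5
```

```bash
cat >> h.py <<'E'
def to(x,y,z,yaw=None):
    from bench import env
    from scipy.spatial.transform import Rotation as R
    s=env.observe();p=s["tool_pos"];R0=R.from_euler("xyz",s["tcp_rot"],degrees=True)
    d=R0.inv().apply(np.array([x,y,z])-p)/10
    yaw=s["tcp_rot"][2] if yaw is None else yaw
    w=(R0.inv()*R.from_euler("xyz",[180,0,yaw],degrees=True)).as_rotvec(degrees=True)
    n=max(np.linalg.norm(d)*10/41.7,np.linalg.norm(w)/7.16)
    print("t %.1f pos %s rot %s w %.1f F %s"%(s["t"],np.round(p,1),np.round(s["tcp_rot"],1),s["grip_width"],np.round(s["ft_force"],1)))
    print("shift",np.round(d,2),"turn",np.round(w,2),"rows",round(n,1))
E
python3 -c "
from h import *
to(639,73.7,320,90)"
```

```text
t 0.1 pos [154.6 682.5 404.2] rot [-179.9   -0.   167.2] w 91.1 F [-0.   0.7  0.1]
shift [-60.69 -48.67   8.46] turn [-5.000e-02  4.000e-02  7.723e+01] rows 18.8
```

```bash
R='-60.7 -48.7 8.5 0 0 77.2 0.7'; python3 -m jog '-30.3 -24.3 4.2 0 0 77.2 0.7;-30.3 -24.3 4.2 0 0 77.2 0.7;-30.3 -24.3 4.2 0 0 77.2 0.7;-30.3 -24.3 4.2 0 0 77.2 0.7;-30.3 -24.3 4.2 0 0 77.2 0.7;-30.3 -24.3 4.2 0 0 77.2 0.7;-30.3 -24.3 4.2 0 0 77.2 0.7;-30.3 -24.3 4.2 0 0 77.2 0.7;-30.3 -24.3 4.2 0 0 77.2 0.7;-30.3 -24.3 4.2 0 0 77.2 0.7;-30.3 -24.3 4.2 0 0 77.2 0.7;-30.3 -24.3 4.2 0 0 77.2 0.7'
python3 -c "
from h import *
to(639,73.7,320,90)"
```

```text
t: 1.1
tool_pos: [397.1, 377.8, 362.5]
tcp_rot: [-180.0, 0.0, 89.6]
ft_force: [0.3, -0.5, -0.2]
grip_width: 63.8
t 1.1 pos [397.1 377.8 362.5] rot [-180.     0.    89.6] w 63.8 F [ 0.3 -0.5 -0.2]
shift [-30.25  24.38   4.25] turn [-0.03  0.02 -0.35] rows 9.4
```

```bash
python3 -m jog '-30.3 24.4 4.2 0 0 0 0.7;-30.3 24.4 4.2 0 0 0 0.7;-30.3 24.4 4.2 0 0 0 0.7;-30.3 24.4 4.2 0 0 0 0.7;-30.3 24.4 4.2 0 0 0 0.7;-30.3 24.4 4.2 0 0 0 0.7;-30.3 24.4 4.2 0 0 0 0.7;-30.3 24.4 4.2 0 0 0 0.7;-30.3 24.4 4.2 0 0 0 0.7;-30.3 24.4 4.2 0 0 0 0.7;-30.3 24.4 4.2 0 0 0 0.7'
python3 -c "
from h import *
to(639,73.7,216,90)"
```

```text
t: 2.02
tool_pos: [642.4, 73.9, 320.2]
tcp_rot: [180.0, 0.0, 90.1]
ft_force: [-0.5, 1.1, -0.6]
grip_width: 63.8
t 2.0 pos [642.4  73.9 320.2] rot [180.    0.   90.1] w 63.8 F [-0.5  1.1 -0.6]
shift [-1.000e-02 -3.400e-01  1.042e+01] turn [0.01 0.01 0.1 ] rows 2.5
```

```bash
python3 -m jog '0 0 0 0 0 0 0.7;0 0 0 0 0 0 0.7'
python3 -c "
from h import *
to(639,73.7,216,90)"
```

```text
t: 2.18
tool_pos: [640.1, 76.9, 320.5]
tcp_rot: [-180.0, -0.0, 90.2]
ft_force: [0.6, 0.0, 0.1]
grip_width: 63.8
t 2.2 pos [640.1  76.9 320.5] rot [-180.    -0.    90.2] w 63.8 F [0.6 0.  0.1]
shift [-0.32 -0.1  10.45] turn [-0.04 -0.    0.17] rows 2.5
```

```bash
python3 -m jog '-0.2 -0.1 7 0 0 0 0.7;-0.2 -0.1 7 0 0 0 0.7;-0.2 -0.1 7 0 0 0 0.7;-0.2 -0.1 7 0 0 0 0.7'
python3 -c "
from h import *
to(639,73.7,216,90)"
```

```text
t: 2.52
tool_pos: [638.8, 75.0, 250.3]
tcp_rot: [-179.8, 0.0, 90.2]
ft_force: [0.3, -0.5, 0.2]
grip_width: 63.7
t 2.5 pos [638.8  75.  250.3] rot [-179.8    0.    90.2] w 63.7 F [ 0.3 -0.5  0.2]
shift [-0.13  0.03  3.43] turn [-0.16  0.01  0.15] rows 0.8
```

```bash
python3 -m jog '-0.1 0 1.7 0 0 0 0.7;-0.1 0 3.4 0 0 0 0.7;-0.1 0 3.4 0 0 0 0.7;-0.1 0 3.4 0 0 0 0;-0.1 0 3.4 0 0 0 0;-0.1 0 3.4 0 0 0 0;-0.1 0 3.4 0 0 0 0;-0.1 0 3.4 0 0 0 0;-0.1 0 3.4 0 0 0 0;-0.1 0 3.4 0 0 0 0'
python3 -c "
from h import *
to(639,73.7,310,84)"
```

```text
t: 3.35
tool_pos: [640.2, 73.0, 218.0]
tcp_rot: [179.9, -0.0, 90.0]
ft_force: [-2.2, 0.5, 9.2]
grip_width: 39.0
t 3.4 pos [640.2  73.  218. ] rot [179.9  -0.   90. ] w 39.0 F [-2.2  0.5  9.2]
shift [ 0.07 -0.11 -9.2 ] turn [ 0.08 -0.02  6.03] rows 2.2
```

```bash
python3 -m jog '0 0 -0.5 0 0 0 0;0 0 -1 0 0 0 0;0 0 -3 0 0 0 0;0 0 -6 0 0 0 0;0 0 -9 0 0 6 0;0 0 -9 0 0 6 0'
python3 -c "
from h import *
to(547,-291.6,310,84)
from bench import env
cv2.imwrite('pics/s1.png',env.capture('scene')['frame'][150:400,150:450])"
```

```text
t: 3.85
tool_pos: [641.3, 73.1, 312.8]
tcp_rot: [179.6, -0.1, 83.7]
ft_force: [2.0, -0.6, 0.3]
grip_width: 39.4
t 3.9 pos [641.3  73.1 312.8] rot [ 1.796e+02 -1.000e-01  8.370e+01] w 39.4 F [ 2.  -0.6  0.3]
shift [-37.28  -5.37   0.19] turn [ 0.41 -0.08 -0.31] rows 9.0
```

View pics/s1.png

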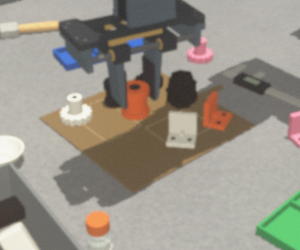

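```bash
python3 -m jog '-3 -0.4 0 0 0 0 0;-7 -1 0 0 0 0 0;-11 -1.6 0 0 0 0 0;-15 -2.2 0 0 0 0 0;-19 -2.7 0 0 0 0 0;-23 -3.3 0 0 0 0 0;-27 -3.9 0 0 0 0 0;-31 -4.4 0 0 0 0 0;-35 -5 0 0 0 0 0;-37.3 -5.4 0 0 0 0 0;-37.3 -5.4 0 0 0 0 0;-37.3 -5.4 0 0 0 0 0'
python3 -m jog '0 0 0 0 0 0 0;0 0 0 0 0 0 0'
python3 -c "
from h import *
to(547,-291.6,216,84)"
```

```text
t: 4.9
tool_pos: [546.5, -293.4, 306.0]
tcp_rot: [-180.0, -0.0, 84.0]
ft_force: [0.1, 0.2, -0.8]
grip_width: 38.9
t: 5.07
tool_pos: [547.4, -291.4, 306.4]
tcp_rot: [-180.0, -0.0, 84.1]
ft_force: [-0.1, 0.2, -0.2]
grip_width: 39.1
t 5.1 pos [ 547.4 -291.4  306.4] rot [-180.    -0.    84.1] w 39.1 F [-0.1  0.2 -0.2]
shift [-0.02 -0.03  9.04] turn [-0.04 -0.02  0.11] rows 2.2
```

```bash
python3 -m jog '0 0 3 0 0 0 0;0 0 6 0 0 0 0;0 0 7.5 0 0 0 0;0 0 8 0 0 0 0;0 0 8.5 0 0 0 0;0 0 8.8 0 0 0 0;0 0 8.8 0 0 0 0;0 0 8.8 0 0 0 0'
python3 -c "
from h import *
to(547,-291.6,216,84)"
```

```text
t: 5.73
tool_pos: [547.6, -292.6, 219.7]
tcp_rot: [179.9, 0.0, 84.0]
ft_force: [-0.7, 0.3, 0.1]
grip_width: 39.3
t 5.7 pos [ 547.6 -292.6  219.7] rot [179.9   0.   84. ] w 39.3 F [-0.7  0.3  0.1]
shift [ 0.09 -0.07  0.37] turn [0.07 0.03 0.04] rows 0.1
```

```bash
python3 -m jog '0 0 0.15 0 0 0 0;0 0 0.15 0 0 0 0;0 0 0.15 0 0 0 0'; python3 -m jog '0 0 0.15 0 0 0 0;0 0 0.15 0 0 0 0;0 0 0.15 0 0 0 0'
```

```text
t: 5.98
tool_pos: [547.6, -292.7, 218.1]
tcp_rot: [179.9, 0.0, 84.0]
ft_force: [0.8, -0.6, 6.5]
grip_width: 39.2
t: 6.23
tool_pos: [547.8, -292.9, 217.4]
tcp_rot: [179.9, 0.0, 84.0]
ft_force: [-4.2, 1.6, 20.9]
grip_width: 39.2
```

```bash
python3 -m jog '0 0 -0.1 0 0 0 0;0 0 -0.1 0 0 0 0.7;0 0 -0.1 0 0 0 0.7;0 0 -0.1 0 0 0 0.7;0 0 -0.1 0 0 0 0.7;0 0 -0.1 0 0 0 0.7;0 0 -2 0 0 0 0.7;0 0 -5 0 0 0 0.7;0 0 -9 0 0 0 0.7;0 0 -9 0 0 0 0.7'
python3 -c "
from h import *
to(492.8,-117.5,310,90)"
```

```text
t: 7.07
tool_pos: [548.9, -293.4, 312.1]
tcp_rot: [179.6, 0.2, 84.0]
ft_force: [1.3, -0.7, 1.1]
grip_width: 63.8
t 7.1 pos [ 548.9 -293.4  312.1] rot [179.6   0.2  84. ] w 63.8 F [ 1.3 -0.7  1.1]
shift [16.91 -7.41  0.1 ] turn [ 0.4   0.2  -5.96] rows 4.4
```

```bash
python3 -m jog '4 -1.7 0 0 0 0 0.5;8 -3.5 0 0 0 0 0.5;12 -5.3 0 0 0 0 0.5;16 -7 0 0 0 -6 0.5;16.9 -7.4 0 0 0 -6 0.5;16.9 -7.4 0 0 0 -6 0.5;16.9 -7.4 0 0 0 -6 0.5;16.9 -7.4 0 0 0 -6 0.5;16.9 -7.4 0 0 0 -6 0.5'
python3 -c "
from h import *
to(492.8,-117.5,214,90)
from bench import env
c=env.capture('top');P=cloud(c)
cv2.imwrite('pics/t2.png',cv2.resize(c['frame'][180:330,380:480],(400,600)))
m=np.zeros(P.shape[:2],bool);m[200:245,420:465]=1;Q=P[m&(P[...,2]>36)&(P[...,2]<60)];print(len(Q),cv2.minEnclosingCircle(Q[:,:2].astype(np.float32)),Q[:,2].mean())"
```

```text
t: 7.82
tool_pos: [491.7, -117.5, 305.8]
tcp_rot: [180.0, 0.0, 90.0]
ft_force: [-0.3, 0.1, -0.6]
grip_width: 45.2
t 7.8 pos [ 491.7 -117.5  305.8] rot [180.   0.  90.] w 45.2 F [-0.3  0.1 -0.6]
shift [0.01 0.11 9.18] turn [ 0.03  0.01 -0.02] rows 2.2
320 ((547.25439453125, -291.681884765625), 20.608537673950195) 45.78301858294274
```

View pics/t2.png

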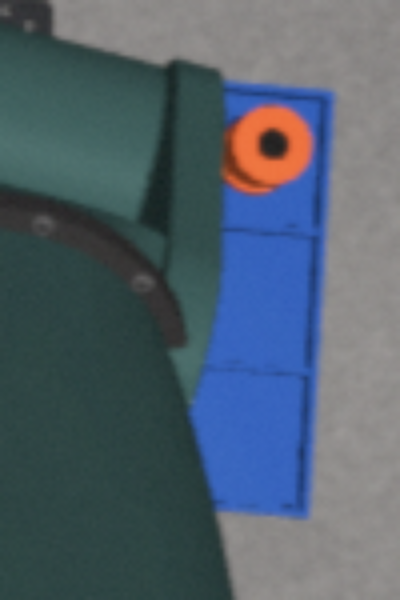

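The roller (crop pixel 272,145) stands centred in the blue tray's end pocket. Now for the black gear.

```bash
python3 -m jog '0 0.1 3 0 0 0 0.5;0 0.1 6 0 0 0 0.5;0 0.1 8 0 0 0 0.5;0 0.1 9 0 0 0 0.5;0 0.1 9 0 0 0 0.5;0 0.1 9 0 0 0 0;0 0.1 9 0 0 0 0;0 0.1 9 0 0 0 0;0 0.1 9 0 0 0 0;0 0.1 9 0 0 0 0;0 0.1 9 0 0 0 0'
python3 -m jog '0 0 -1 0 0 0 0;0 0 -3 0 0 0 0;0 0 -6 0 0 0 0;0 0 -9 0 0 6 0;0 0 -9 0 0 6 0;0 0 -9 0 0 6 0;0 0 -9 0 0 6 0'
python3 -c "
from h import *
to(475.8,-284,310,84)"
```

```text
t: 8.78
tool_pos: [492.7, -116.8, 216.8]
tcp_rot: [179.9, 0.0, 90.0]
ft_force: [-1.3, -0.9, 9.1]
grip_width: 23.0
t: 9.37
tool_pos: [491.9, -116.6, 305.9]
tcp_rot: [180.0, 0.0, 84.1]
ft_force: [-0.1, -0.0, 0.2]
grip_width: 23.1
t 9.4 pos [ 491.9 -116.6  305.9] rot [180.    0.   84.1] w 23.1 F [-0.1 -0.   0.2]
shift [-16.82   0.12  -0.41] turn [0.02 0.   0.11] rows 4.0
```

```bash
python3 -m jog '-3 0 0 0 0 0 0;-7 0.1 0 0 0 0 0;-11 0.1 0 0 0 0 0;-15 0.1 0 0 0 0 0;-16.8 0.1 0 0 0 0 0;-16.8 0.1 0 0 0 0 0;-16.8 0.1 0 0 0 0 0;-16.8 0.1 3 0 0 0 0;-16.8 0.1 6 0 0 0 0;-16.8 0.1 7.5 0 0 0 0;-16.8 0.1 8.4 0 0 0 0;-16.8 0.1 8.4 0 0 0 0'
python3 -m jog '0 0 0.1 0 0 0 0;0 0 0.2 0 0 0 0;0 0 0.2 0 0 0 0'
python3 -c "
from h import *
to(475.8,-284,216,84)"
```

```text
t: 10.37
tool_pos: [475.2, -282.5, 219.6]
tcp_rot: [-179.8, -0.1, 84.1]
ft_force: [-0.6, 0.5, -1.1]
grip_width: 23.0
t: 10.62
tool_pos: [476.1, -283.9, 220.6]
tcp_rot: [179.9, 0.0, 84.1]
ft_force: [0.4, -0.3, -0.8]
grip_width: 22.9
t 10.6 pos [ 476.1 -283.9  220.6] rot [179.9   0.   84.1] w 22.9 F [ 0.4 -0.3 -0.8]
shift [-0.02 -0.03  0.46] turn [0.07 0.04 0.05] rows 0.1
```

```bash
python3 -m jog '0 0 0.1 0 0 0 0;0 0 0.2 0 0 0 0;0 0 0.3 0 0 0 0;0 0 0.3 0 0 0 0'
```

```text
t: 10.95
tool_pos: [475.8, -284.0, 216.9]
tcp_rot: [180.0, 0.0, 84.0]
ft_force: [-0.5, -0.1, 0.8]
grip_width: 23.1
```

```bash
python3 -m jog '0 0 0 0 0 0 0;0 0 0 0 0 0 0'
```

```text
t: 11.12
tool_pos: [475.8, -284.0, 216.9]
tcp_rot: [180.0, 0.0, 84.0]
ft_force: [0.8, 0.3, 1.9]
grip_width: 23.3
```

```bash
python3 -m jog '0 0 0 0 0 0 0.5;0 0 0 0 0 0 0.5;0 0 0 0 0 0 0.5;0 0 0 0 0 0 0.5;0 0 0 0 0 0 0.5;0 0 -2 0 0 0 0.5;0 0 -5 0 0 0 0.5;0 0 -9 0 0 0 0.5;0 0 -9 0 0 0 0.5;0 0 -9 0 0 0 0.5;0 0 -9 0 0 0 0.5'
python3 -c "
from h import *
to(541.9,50.7,310,135.8)"
```

```text
t: 12.03
tool_pos: [475.5, -283.7, 306.6]
tcp_rot: [180.0, 0.0, 84.0]
ft_force: [-0.3, -0.2, -1.4]
grip_width: 45.3
t 12.0 pos [ 475.5 -283.7  306.6] rot [180.   0.  84.] w 45.3 F [-0.3 -0.2 -1.4]
shift [33.95  3.13 -0.35] turn [ 0.000e+00  1.000e-02 -5.177e+01] rows 8.2
```

```bash
python3 -m jog '4 0.4 0 0 0 -7 0.45;8 0.7 0 0 0 -14 0.45;12 1.1 0 0 0 -21 0.45;16 1.5 0 0 0 -28 0.45;20 1.8 0 0 0 -35 0.45;24 2.2 0 0 0 -42 0.45;28 2.6 0 0 0 -49 0.45;32 3 0 0 0 -51.8 0.45;34 3.1 0 0 0 -51.8 0.45;34 3.1 0 0 0 -51.8 0.45;34 3.1 0 0 0 -51.8 0.45;34 3.1 0 0 0 -51.8 0.45'
python3 -m jog '0 0 0 0 0 0 0.45;0 0 0 0 0 0 0.45'
python3 -c "
from h import *
to(541.9,50.7,215,135.8)"
```

```text
t: 13.03
tool_pos: [541.4, 50.6, 305.6]
tcp_rot: [-179.9, -0.1, 135.8]
ft_force: [0.2, 0.1, 0.4]
grip_width: 40.9
t: 13.2
tool_pos: [541.7, 50.1, 306.4]
tcp_rot: [-180.0, -0.0, 135.8]
ft_force: [-0.8, -0.2, -0.4]
grip_width: 41.1
t 13.2 pos [541.7  50.1 306.4] rot [-180.    -0.   135.8] w 41.1 F [-0.8 -0.2 -0.4]
shift [0.02 0.07 9.14] turn [-0.03 -0.02 -0.05] rows 2.2
```

```bash
python3 -m jog '0 0.1 3 0 0 0 0.45;0 0.1 6 0 0 0 0.45;0 0.1 8 0 0 0 0.45;0 0.1 9 0 0 0 0.45;0 0.1 9 0 0 0 0.45;0 0.1 9 0 0 0 0;0 0.1 9 0 0 0 0;0 0.1 9 0 0 0 0;0 0.1 9 0 0 0 0;0 0.1 9 0 0 0 0;0 0.1 9 0 0 0 0;0 0.1 9 0 0 0 0'
python3 -m jog '0 0 -1 0 0 0 0;0 0 -3 0 0 0 0;0 0 -6 0 0 0 0;0 0 -9 0 0 6 0;0 0 -9 0 0 6 0;0 0 -9 0 0 6 0;0 0 -9 0 0 6 0'
python3 -c "
from h import *
print('wall tgt',404.2-13.4,-276.4+1.4)
to(390.8,-275,310,84)"
```

```text
t: 14.2
tool_pos: [542.8, 51.8, 217.4]
tcp_rot: [180.0, 0.0, 135.8]
ft_force: [-1.7, -0.0, 7.9]
grip_width: 9.2
t: 14.78
tool_pos: [542.3, 51.8, 306.8]
tcp_rot: [180.0, 0.0, 129.9]
ft_force: [0.9, -0.1, -0.6]
grip_width: 8.6
wall tgt 390.8 -275.0
t 14.8 pos [542.3  51.8 306.8] rot [180.    0.  129.9] w 8.6 F [ 0.9 -0.1 -0.6]
shift [-15.35 -32.58  -0.32] turn [1.00e-02 0.00e+00 4.59e+01] rows 8.6
```

```bash
python3 -m jog '-1.7 -3.6 0 0 0 6 0;-3.4 -7.2 0 0 0 12 0;-5.1 -10.8 0 0 0 18 0;-6.8 -14.4 0 0 0 24 0;-8.5 -18 0 0 0 30 0;-10.2 -21.6 0 0 0 36 0;-11.9 -25.3 0 0 0 42 0;-13.6 -28.9 0 0 0 45.9 0;-15.4 -32.6 0 0 0 45.9 0;-15.4 -32.6 0 0 0 45.9 0;-15.4 -32.6 0 0 0 45.9 0;-15.4 -32.6 0 0 0 45.9 0'
python3 -m jog '0 0 0 0 0 0 0;0 0 0 0 0 0 0'
python3 -c "
from h import *
to(390.8,-275,217.4,84)"
```

```text
t: 15.78
tool_pos: [390.6, -275.0, 305.9]
tcp_rot: [-179.9, -0.1, 83.9]
ft_force: [0.3, -0.6, -1.0]
grip_width: 8.7
t: 15.95
tool_pos: [391.3, -274.2, 306.4]
tcp_rot: [-180.0, -0.0, 84.1]
ft_force: [0.5, 0.6, -0.6]
grip_width: 8.8
t 15.9 pos [ 391.3 -274.2  306.4] rot [-180.    -0.    84.1] w 8.8 F [ 0.5  0.6 -0.6]
shift [-0.09 -0.04  8.9 ] turn [-0.04 -0.03  0.06] rows 2.1
```

```bash
python3 -m jog '-0.1 0 3 0 0 0 0;-0.1 0 6 0 0 0 0;-0.1 0 7.5 0 0 0 0;-0.1 0 8 0 0 0 0;-0.1 0 8.5 0 0 0 0;-0.1 0 8.8 0 0 0 0;-0.1 0 8.8 0 0 0 0;-0.1 0 8.8 0 0 0 0;-0.1 0 8.8 0 0 0 0'
python3 -m jog '0 0 0.1 0 0 0 0;0 0 0.1 0 0 0 0;0 0 0.1 0 0 0 0'
```

```text
t: 16.7
tool_pos: [391.0, -276.4, 219.5]
tcp_rot: [179.9, 0.0, 83.9]
ft_force: [0.1, -1.0, -0.7]
grip_width: 8.8
t: 16.95
tool_pos: [390.8, -276.4, 218.0]
tcp_rot: [180.0, 0.0, 83.9]
ft_force: [0.1, -0.3, -1.1]
grip_width: 8.6
```

```bash
python3 -m jog '0 0 0.1 0 0 0 0;0 0 0.1 0 0 0 0;0 0 0.1 0 0 0 0;0 0 0.1 0 0 0 0'
```

```text
t: 17.28
tool_pos: [390.9, -276.4, 217.3]
tcp_rot: [180.0, 0.0, 83.9]
ft_force: [-3.7, 1.8, 14.3]
grip_width: 9.0
```

Contact; release, retreat, look.

```bash
python3 -m jog '0 0 0 0 0 0 0.45;0 0 0 0 0 0 0.45;0 0 0 0 0 0 0.45;0 0 0 0 0 0 0.45;0 0 0 0 0 0 0.45;0 0 -2 0 0 0 0.45;0 0 -5 0 0 0 0.45;0 0 -9 0 0 0 0.45;0 0 -9 0 0 0 0.45;0 0 -9 0 0 0 0.45;0 0 -9 0 0 0 0.45'
python3 -c "
from h import *
to(653.2,-97,310,90)"
```

```text
t: 18.2
tool_pos: [390.6, -276.1, 306.6]
tcp_rot: [180.0, 0.0, 83.9]
ft_force: [0.6, -0.9, 0.1]
grip_width: 41.0
t 18.2 pos [ 390.6 -276.1  306.6] rot [180.    0.   83.9] w 41.0 F [ 0.6 -0.9  0.1]
shift [20.59 24.22 -0.34] turn [ 0.01  0.01 -6.06] rows 7.6
```

```bash
python3 -m jog '2.7 3.2 0 0 0 -1 0.5;5.4 6.4 0 0 0 -3 0.5;8 9.5 0 0 0 -6 0.5;10.7 12.6 0 0 0 -6 0.5;13.3 15.7 0 0 0 -6 0.5;16 18.8 0 0 0 -6 0.5;18.5 21.8 0 0 0 -6 0.5;20.6 24.2 0 0 0 -6 0.5;20.6 24.2 0 0 0 -6 0.5;20.6 24.2 0 0 0 -6 0.5;20.6 24.2 0 0 0 -6 0.5;20.6 24.2 0 0 0 -6 0.5'
python3 -c "
from h import *
to(653.2,-97,215,90)
from bench import env
c=env.capture('top');P=cloud(c)
cv2.imwrite('pics/t3.png',cv2.resize(c['frame'][130:330,230:480],(800,640))[:600])
c=env.capture('scene')
cv2.imwrite('pics/s3.png',c['frame'])"
```

```text
t: 19.2
tool_pos: [652.2, -97.6, 305.6]
tcp_rot: [-179.9, -0.0, 89.9]
ft_force: [0.7, -0.5, 0.1]
grip_width: 45.6
t 19.2 pos [652.2 -97.6 305.6] rot [-179.9   -0.    89.9] w 45.6 F [ 0.7 -0.5  0.1]
shift [0.05 0.12 9.06] turn [-0.12 -0.02 -0.11] rows 2.2
```

View pics/t3.png

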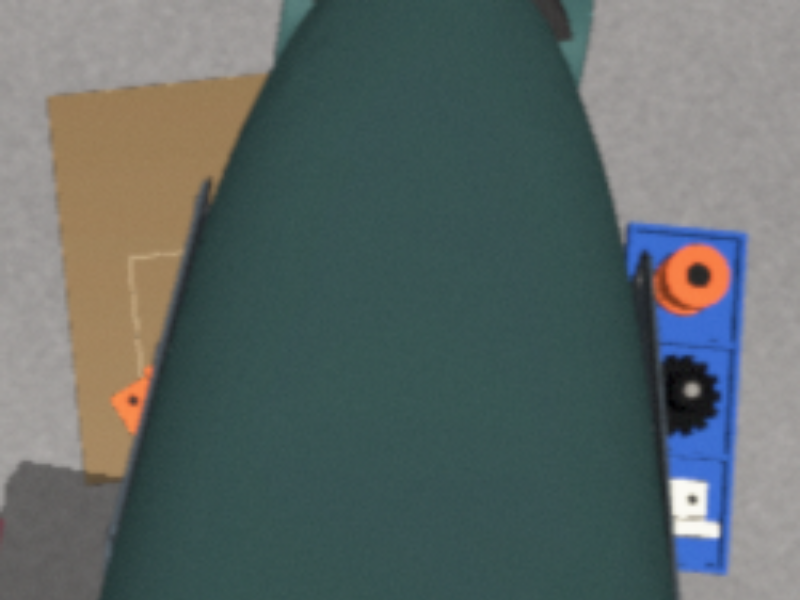

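View pics/s3.png

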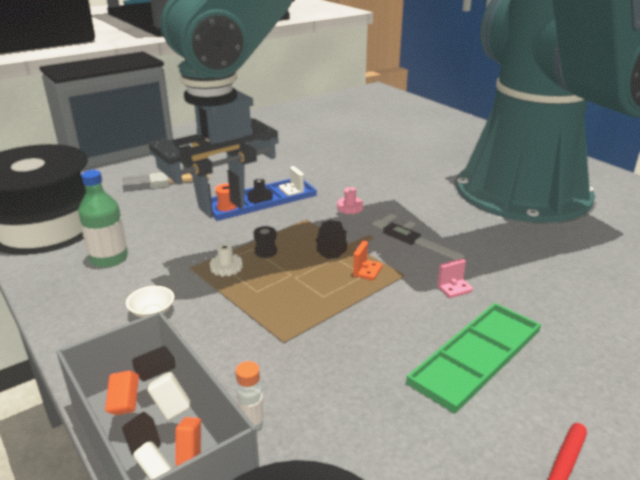

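```bash
python3 -m jog '0 0.1 3 0 0 0 0.5;0 0.1 6 0 0 0 0.5;0 0.1 8 0 0 0 0.5;0 0.1 9 0 0 0 0.5;0 0.1 9 0 0 0 0.5;0 0.1 9 0 0 0 0;0 0.1 9 0 0 0 0;0 0.1 9 0 0 0 0;0 0.1 9 0 0 0 0;0 0.1 9 0 0 0 0;0 0.1 9 0 0 0 0'
python3 -m jog '0 0 -1 0 0 0 0;0 0 -3 0 0 0 0;0 0 -6 0 0 0 0;0 0 -9 0 0 0 0;0 0 -9 0 0 0 0;0 0 -9 0 0 0 0;0 0 -9 0 0 0 0'
python3 -c "
from h import *
to(550.6,309.5,310,100)"
```

```text
t: 20.22
tool_pos: [654.7, -97.1, 218.1]
tcp_rot: [179.9, 0.0, 89.9]
ft_force: [-2.4, -0.7, 7.7]
grip_width: 23.3
t: 20.8
tool_pos: [653.9, -96.9, 306.9]
tcp_rot: [180.0, 0.0, 89.9]
ft_force: [-0.2, -0.2, -0.2]
grip_width: 23.3
t 20.8 pos [653.9 -96.9 306.9] rot [180.    0.   89.9] w 23.3 F [-0.2 -0.2 -0.2]
shift [ 40.63 -10.38  -0.31] turn [ 1.000e-02  0.000e+00 -1.006e+01] rows 10.1
```

```bash
python3 -m jog '3.5 -0.9 0 0 0 -1 0;7.5 -1.9 0 0 0 -2 0;11.5 -2.9 0 0 0 -4 0;15.5 -4 0 0 0 -6 0;19.5 -5 0 0 0 -8 0;23.5 -6 0 0 0 -10 0;27.5 -7 0 0 0 -10 0;31.5 -8 0 0 0 -10 0;35.5 -9.1 0 0 0 -10 0;39 -10 0 0 0 -10 0;40.6 -10.4 0 0 0 -10 0;40.6 -10.4 0 0 0 -10 0'
python3 -m jog '0 0 0 0 0 0 0;0 0 0 0 0 0 0;0 0 0 0 0 0 0'
python3 -c "
from h import *
to(550.6,309.5,218,100)"
```

```text
t: 21.8
tool_pos: [549.3, 312.0, 305.5]
tcp_rot: [-179.9, 0.0, 100.1]
ft_force: [0.1, -0.2, -0.4]
grip_width: 23.6
t: 22.05
tool_pos: [550.8, 308.0, 306.2]
tcp_rot: [-179.9, 0.0, 99.9]
ft_force: [-0.5, 0.9, -0.2]
grip_width: 23.3
t 22.1 pos [550.8 308.  306.2] rot [-179.9    0.    99.9] w 23.3 F [-0.5  0.9 -0.2]
shift [0.15 0.01 8.82] turn [-0.06  0.02 -0.12] rows 2.1
```

```bash
python3 -m jog '0.1 0 3 0 0 0 0;0.1 0 6 0 0 0 0;0.1 0 7.5 0 0 0 0;0.1 0 8 0 0 0 0;0.1 0 8.5 0 0 0 0;0.1 0 8.8 0 0 0 0;0.1 0 8.8 0 0 0 0;0.1 0 8.8 0 0 0 0;0.1 0 8.8 0 0 0 0'
python3 -m jog '0 0 0.1 0 0 0 0;0 0 0.1 0 0 0 0;0 0 0.1 0 0 0 0;0 0 0.1 0 0 0 0'
```

```text
t: 22.8
tool_pos: [550.8, 310.2, 219.7]
tcp_rot: [179.9, -0.0, 99.9]
ft_force: [-0.2, 0.5, -0.7]
grip_width: 23.1
t: 23.13
tool_pos: [550.6, 310.2, 218.1]
tcp_rot: [180.0, -0.0, 99.9]
ft_force: [-1.7, 0.4, 4.3]
grip_width: 23.0
```

```bash
python3 -m jog '0 0 0 0 0 0 0.5;0 0 0 0 0 0 0.5;0 0 0 0 0 0 0.5;0 0 0 0 0 0 0.5;0 0 0 0 0 0 0.5;0 0 -2 0 0 0 0.5;0 0 -5 0 0 0 0.5;0 0 -9 0 0 0 0.5;0 0 -9 0 0 0 0.5;0 0 -9 0 0 0 0.5;0 0 -9 0 0 0 0.5'
python3 -c "
from h import *
to(477.2,40.5,310,31.7)"
```

```text
t: 24.05
tool_pos: [550.3, 310.0, 307.6]
tcp_rot: [180.0, 0.0, 99.9]
ft_force: [-0.1, -0.5, -1.3]
grip_width: 45.5
t 24.1 pos [550.3 310.  307.6] rot [180.    0.   99.9] w 45.5 F [-0.1 -0.5 -1.3]
shift [-25.28 -11.85  -0.25] turn [ 0.   -0.   68.23] rows 9.5
```

```bash
python3 -m jog '-2.5 -1.2 0 0 0 7 0.4;-5 -2.4 0 0 0 14 0.4;-8 -3.7 0 0 0 21 0.4;-11 -5.1 0 0 0 28 0.4;-14 -6.5 0 0 0 35 0.4;-17 -7.9 0 0 0 42 0.4;-20 -9.3 0 0 0 49 0.4;-23 -10.7 0 0 0 56 0.4;-25.3 -11.9 0 0 0 63 0.4;-25.3 -11.9 0 0 0 68.2 0.4;-25.3 -11.9 0 0 0 68.2 0.4;-25.3 -11.9 0 0 0 68.2 0.4'
python3 -m jog '0 0 0 0 0 0 0.4;0 0 0 0 0 0 0.4'
python3 -c "
from h import *
to(477.2,40.5,215,31.7)"
```

```text
t: 25.05
tool_pos: [476.7, 40.3, 306.9]
tcp_rot: [-180.0, 0.1, 31.9]
ft_force: [0.0, 0.5, 0.2]
grip_width: 36.3
t: 25.22
tool_pos: [477.0, 40.9, 307.4]
tcp_rot: [-180.0, 0.0, 31.9]
ft_force: [0.3, -0.8, 0.6]
grip_width: 36.5
t 25.2 pos [477.   40.9 307.4] rot [-180.     0.    31.9] w 36.5 F [ 0.3 -0.8  0.6]
shift [-0.    0.05  9.24] turn [-0.02  0.03  0.22] rows 2.2
```

```bash
python3 -m jog '0 0 3 0 0 0.2 0.4;0 0 6 0 0 0.2 0.4;0 0 8 0 0 0.2 0.4;0 0 9 0 0 0.2 0.4;0 0 9.1 0 0 0.2 0.4;0 0 9.1 0 0 0.2 0;0 0 9.1 0 0 0.2 0;0 0 9.1 0 0 0.2 0;0 0 9.1 0 0 0.2 0;0 0 9.1 0 0 0.2 0;0 0 9.1 0 0 0.2 0;0 0 9.1 0 0 0.2 0'
python3 -m jog '0 0 -1 0 0 0 0;0 0 -3 0 0 0 0;0 0 -6 0 0 0 0;0 0 -9 0 0 0 0;0 0 -9 0 0 0 0;0 0 -9 0 0 0 0;0 0 -9 0 0 0 0'
python3 -c "
from h import *
a=np.radians(100);x,y=479.7-13.5*np.cos(a),297-13.5*np.sin(a);print(x,y)
to(x,y,310,10)"
```

```text
t: 26.22
tool_pos: [477.3, 40.4, 217.6]
tcp_rot: [180.0, -0.1, 31.5]
ft_force: [-1.9, -1.6, 9.5]
grip_width: 8.7
t: 26.8
tool_pos: [476.6, 40.3, 306.9]
tcp_rot: [180.0, -0.0, 31.5]
ft_force: [-0.3, -0.6, -1.3]
grip_width: 9.0
482.04425039850355 283.70509533433517
t 26.8 pos [476.6  40.3 306.9] rot [180.   -0.   31.5] w 9.0 F [-0.3 -0.6 -1.3]
shift [ 13.19 -20.46  -0.31] turn [ 1.000e-02 -2.000e-02  2.153e+01] rows 5.8
```

```bash
python3 -m jog '2 -3.1 0 0 0 3 0;4 -6.2 0 0 0 7 0;6 -9.3 0 0 0 11 0;8 -12.4 0 0 0 15 0;10 -15.5 0 0 0 19 0;12 -18.6 0 0 0 21.5 0;13.2 -20.5 0 0 0 21.5 0;13.2 -20.5 0 0 0 21.5 0;13.2 -20.5 0 0 0 21.5 0;13.2 -20.5 0 0 0 21.5 0;13.2 -20.5 0 0 0 21.5 0'
python3 -m jog '0 0 0 0 0 0 0;0 0 0 0 0 0 0'
python3 -c "
from h import *
to(482,283.7,218,10)"
```

```text
t: 27.72
tool_pos: [482.0, 283.1, 306.1]
tcp_rot: [180.0, 0.1, 10.0]
ft_force: [-0.2, -0.5, -0.5]
grip_width: 8.8
t: 27.88
tool_pos: [482.3, 283.3, 306.6]
tcp_rot: [180.0, 0.0, 10.0]
ft_force: [0.2, -0.0, -0.3]
grip_width: 8.9
t 27.9 pos [482.3 283.3 306.6] rot [180.   0.  10.] w 8.9 F [ 0.2 -0.  -0.3]
shift [-0.02 -0.04  8.86] turn [ 0.01  0.01 -0.02] rows 2.1
```

```bash
python3 -m jog '0 0 3 0 0 0 0;0 0 6 0 0 0 0;0 0 7.5 0 0 0 0;0 0 8 0 0 0 0;0 0 8.5 0 0 0 0;0 0 8.8 0 0 0 0;0 0 8.8 0 0 0 0;0 0 8.8 0 0 0 0;0 0 8.8 0 0 0 0'
python3 -m jog '0 0 0.1 0 0 0 0;0 0 0.1 0 0 0 0;0 0 0.1 0 0 0 0;0 0 0.1 0 0 0 0'
```

```text
t: 28.63
tool_pos: [482.5, 284.3, 219.6]
tcp_rot: [-180.0, -0.1, 10.0]
ft_force: [-0.2, 0.5, -0.0]
grip_width: 8.8
t: 28.97
tool_pos: [482.2, 284.1, 217.9]
tcp_rot: [-180.0, -0.0, 10.0]
ft_force: [-0.5, 0.3, -0.8]
grip_width: 8.8
```

```bash
python3 -m jog '0 0 0.1 0 0 0 0;0 0 0.1 0 0 0 0;0 0 0.1 0 0 0 0;0 0 0.1 0 0 0 0'
```

```text
t: 29.3
tool_pos: [482.4, 284.2, 217.6]
tcp_rot: [180.0, 0.0, 10.0]
ft_force: [-5.9, -2.6, 18.1]
grip_width: 9.2
```

Contact; release, retreat up and away toward +y so that both cameras see the scene.

```bash
python3 -m jog '0 0 0 0 0 0 0.4;0 0 0 0 0 0 0.4;0 0 0 0 0 0 0.4;0 0 0 0 0 0 0.4;0 0 0 0 0 0 0.4;0 0 -2 0 0 0 0.4;0 0 -5 0 0 0 0.4;0 0 -9 0 0 0 0.4;0 0 -13 0 0 0 0.4;0 0 -17 0 0 0 0.4;0 0 -18 0 0 0 0.4'
python3 -m jog '-4 -3 0 0 0 0 0.4;-8 -6 0 0 0 0 0.4;-11 -9 0 0 0 0 0.4;-14 -12 0 0 0 0 0.4;-17 -15 0 0 0 0 0.4;-20 -18 0 0 0 0 0.4;-23 -21 0 0 0 0 0.4;-26 -24 0 0 0 0 0.4;-27 -27 0 0 0 0 0.4;-27 -30 0 0 0 0 0.4;-27 -33 0 0 0 0 0.4;-27 -33 0 0 0 0 0.4'
python3 -c "
from h import *
to(482,283.7,218,10)
from bench import env
c=env.capture('top');np.savez('top4.npz',**c);cv2.imwrite('pics/t4.png',c['frame'])
c=env.capture('scene');cv2.imwrite('pics/s4.png',c['frame'])"
```

```text
t: 30.22
tool_pos: [483.2, 284.7, 402.8]
tcp_rot: [-179.9, -0.4, 10.0]
ft_force: [0.5, 0.4, 0.1]
grip_width: 36.7
t: 31.22
tool_pos: [157.4, 566.0, 396.7]
tcp_rot: [-179.9, -0.0, 10.2]
ft_force: [-0.1, -0.4, -0.3]
grip_width: 36.6
t 31.2 pos [157.4 566.  396.7] rot [-179.9   -0.    10.2] w 36.6 F [-0.1 -0.4 -0.3]
shift [26.95 33.56 17.82] turn [-0.11 -0.04  0.18] rows 11.2
```

View pics/t4.png

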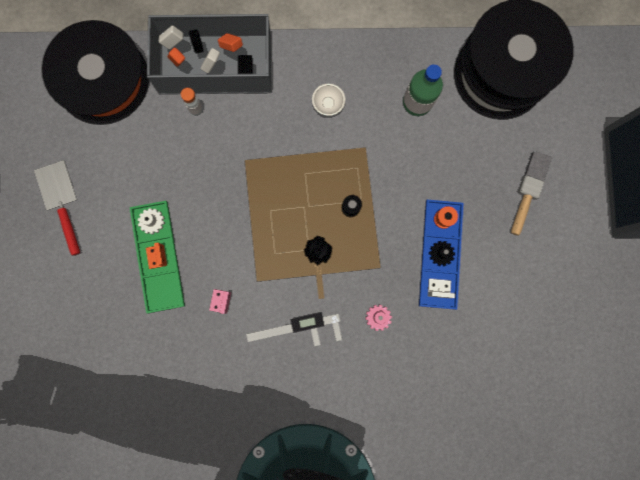

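View pics/s4.png

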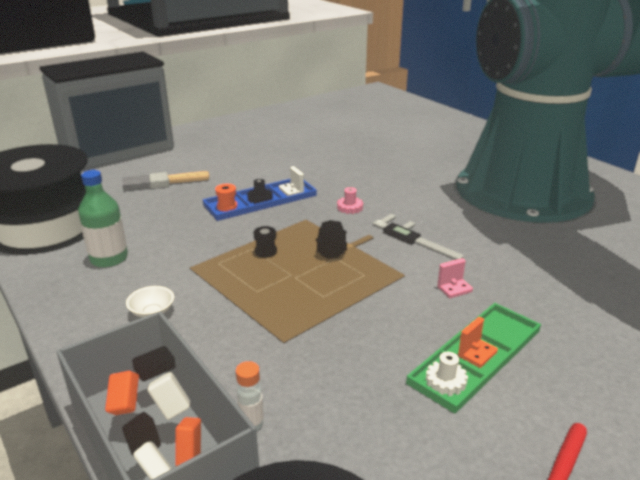

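Run:
```python
from h import *
c=np.load("top4.npz");P=cloud(c)
for k,(u0,u1,v0,v1),(lo,hi) in (("or",(428,462,203,232),(38,60)),("bg",(428,458,238,268),(38,60)),("wb",(423,460,274,302),(40,60)),("wg",(134,168,204,238),(38,60)),("ob",(140,170,240,272),(40,60)),("br",(338,366,192,220),(38,60)),("fp",(300,335,232,268),(38,80))):
    Q=P[v0:v1,u0:u1].reshape(-1,3);Q=Q[(Q[:,2]>lo)&(Q[:,2]<hi)];A=np.c_[Q[:,:2]-Q[:,:2].mean(0),np.ones(len(Q))]
    s=np.linalg.lstsq(A,Q[:,2],rcond=None)[0]
    print(k,len(Q),np.round(np.median(Q,0),1),"slope",np.round(s[:2],3),cv2.minAreaRect(Q[:,:2].astype(np.float32)))
```

```text
or 322 [ 547.2 -290.9   46.1] slope [-0.002 -0.039] ((547.685546875, -291.1210632324219), (38.69585037231445, 38.90746307373047), 15.513762474060059)
bg 114 [ 475.4 -283.9   44.2] slope [-0.013  0.01 ] ((476.2764587402344, -283.74163818359375), (21.349300384521484, 22.603391647338867), 86.21208190917969)
wb 108 [ 391.8 -274.4   48. ] slope [ 0.111 -0.035] ((391.51123046875, -274.3425598144531), (43.293270111083984, 8.97911262512207), 83.498291015625)
wg 117 [550.9 308.7  44. ] slope [-0.05   0.042] ((551.770263671875, 309.6711120605469), (22.80851936340332, 23.111793518066406), 62.81239318847656)
ob 119 [480.6 284.3  48.2] slope [-0.019  0.237] ((480.7217712402344, 285.2136535644531), (44.09339904785156, 10.075291633605957), 9.430910110473633)
br 311 [574.2 -99.9  45.9] slope [ 0.022 -0.005] ((574.0628051757812, -100.63552856445312), (38.348243713378906, 38.62642288208008), 88.67247772216797)
fp 527 [481.6 -29.8  57.7] slope [ 0.069 -0.006] ((483.2691650390625, -30.204246520996094), (48.42758560180664, 49.30876922607422), 47.364139556884766)
```

Run:
```python
from h import *
from bench import env
c=np.load("top4.npz");P=cloud(c)
for k,(u0,u1,v0,v1),ctr in (("ob",(140,170,240,272),(478.5,303)),("wb",(423,460,274,302),(409.5,-276.5))):
    Q=P[v0:v1,u0:u1].reshape(-1,3);Q=Q[(Q[:,2]>4)&(Q[:,2]<30)];Q=Q[(np.abs(Q[:,0]-ctr[0])<14)&(np.abs(Q[:,1]-ctr[1])<14)] 
    A=np.c_[Q[:,:2]-Q[:,:2].mean(0),np.ones(len(Q))];s=np.linalg.lstsq(A,Q[:,2],rcond=None)[0]
    print(k,len(Q),np.round(np.percentile(Q[:,2],[5,25,50,75,95]),1),np.round(s,3))
env.job_done()
```

```text
ob 123 [ 8.3 10.6 12.  13.6 16.2] [ 0.014 -0.152 12.102]
wb 176 [ 8.7 10.3 11.9 13.7 16.8] [-0.068  0.03  12.135]
the job is handed in; nothing more can be done
```

All five parts are in their trays and the job is handed in, at about 31 s of the 128 s allowed. No verdict came back.

- **Blue tray:** the orange roller, black gear and white bracket each have their own pocket.
- **Green tray:** the white gear and orange bracket each have their own pocket, and the third pocket is empty.

**Last checks:**
- **Height:** In the top camera's depth image, the part tops are at 44, 46 and 48 mm and the bracket feet at about 12 mm. Those are the heights expected for parts flat on the pocket floor.
- **Spares:** The black roller and the failed print still stand, both within 1 mm of where they started.
- **Arm:** It was retracted about 430 mm from the last part, with a force reading near zero.

**One check was not clean:** the upright test was inconclusive for the orange bracket. Its fitted slopes came out at 0.24 on the wall top and −0.15 on the foot. The two disagree in sign, and I put them down to depth noise, the part's edges and its rib. The white bracket's wall top also gave 0.11. The scene picture and the correct heights show both brackets upright.

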